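Put the balance-bench things back on their outlined pads

TASK

Tidy the balance bench for the next shift: put the steel check weight, the moisture tin, the square brown bottle and the brush each on the grey pad that shows its own outline, in the middle of the silhouette, the bottle squared up with its outline and the brush lying along its own (either way round). Set them down flat and upright, do not drop or tip any of them, and leave the glass flask and the steel beaker where they stand.

Things in the scene. Friction and masses are not known exactly. Their poses are not given: they have to be found in the camera images.
- weight: Check weight of bright steel, 500 g: upright round body 38 mm in diameter and 50 mm high, above it a neck and a knob 27 mm in diameter whose top is 68 mm up. Stands upright on the bench. Origin: centre of the underside; z up. The body can be gripped from above with the knob between the fingers.
- tin: Closed moisture tin of dull aluminium, 62 mm in diameter and 32 mm high, its lid fast, with a black knob on top: 16 mm in diameter, from 37 to 50 mm above the underside (on a neck 12 mm in diameter and 5 mm high). Mass about 0.12 kg. Stands on the bench. Origin: centre of the underside; z up.
- bottle: Square brown reagent bottle with a round white cap, closed, 0.14 to 0.28 kg: body 52 x 52 mm and 66 mm high, cap 33 mm in diameter with its top 90 mm up. Stands upright. Origin: centre of the underside; x and y along its sides, z up.
- brush: Balance brush lying flat, 130 mm long, about 0.05 kg: wooden handle 18 mm wide and 14 mm thick from x = -65 to +15 mm, steel ferrule 24 mm wide from +15 to +33, dark bristle head 26 mm wide from +33 to +65 mm. Origin: middle of its length, on the underside; x along the brush to the bristles, z up. Balances close to its origin; grip across the handle near x = -5 mm.
- pad_weight: Flat mid-grey rubber pad fixed to the bench, 4 mm thick, 80 x 80 mm. On it a black silhouette of the thing that belongs there, framed by a yellow outline 10 mm outside the silhouette: a small round silhouette 38 mm in diameter in a yellow ring of 58 mm inner diameter. Origin: centre of the underside, below the centre of the silhouette; z up.
- pad_tin: Flat mid-grey rubber pad fixed to the bench, 4 mm thick, 104 x 104 mm. On it a black silhouette of the thing that belongs there, framed by a yellow outline 10 mm outside the silhouette: a large round silhouette 62 mm in diameter in a yellow ring of 82 mm inner diameter. Origin: centre of the underside, below the centre of the silhouette; z up.
- pad_bottle: Flat mid-grey rubber pad fixed to the bench, 4 mm thick, 94 x 94 mm. On it a black silhouette of the thing that belongs there, framed by a yellow outline 10 mm outside the silhouette: a square silhouette 52 mm wide in a yellow square frame 72 mm wide inside. Origin: centre of the underside, below the centre of the silhouette; z up; x and y along the sides of the square.
- pad_brush: Flat mid-grey rubber pad fixed to the bench, 4 mm thick, 172 x 68 mm. On it a black silhouette of the thing that belongs there, framed by a yellow outline 10 mm outside the silhouette: a long silhouette of 130 mm, slim at the handle and broader (26 mm) at the bristle end. Origin: centre of the underside, below the centre of the silhouette; z up; x along the silhouette to its bristle end.
- flask: Bystander, not to be moved: small green conical glass flask standing upright, 51 mm in diameter at the base, 85 mm high. Origin: centre of the underside; z up.
- beaker: Bystander, not to be moved: open steel beaker standing upright, 56 mm in diameter, 65 mm high. Origin: centre of the underside; z up.
Not all that is in view belongs to the job. Leave any red or yellow look-alike of the weight alone.

How it is judged (in metres and radians):
At the end, for the whole second after the job is handed in: Weight, tin, bottle and brush each rest flat (0.08 rad) on their own pad, centre within 12 mm of the pad's centre, bottle squared up with its outline (any quarter turn) and brush along its outline (either way round) within 0.2 rad, all at rest (horizontal distance between weight and pad_weight below 0.012 m and z of weight in the frame of pad_weight between 0.001 and 0.007 m and angle between each of weight, tin, bottle, brush's own z axis and vertical below 0.08 rad and linear speed of each of weight, tin, bottle, brush below 0.02 m/s and angular speed of each of weight, tin, bottle, brush below 0.2 rad/s and horizontal distance between tin and pad_tin below 0.012 m and z of tin in the frame of pad_tin between 0.001 and 0.007 m and horizontal distance between bottle and pad_bottle below 0.012 m and z of bottle in the frame of pad_bottle between 0.001 and 0.007 m and horizontal distance between brush and pad_brush below 0.012 m and z of brush in the frame of pad_brush between 0.001 and 0.007 m and angle between the x axis of brush and the x axis of pad_brush, either way round below 0.2 rad and (angle between the x axis of bottle and the x axis of pad_bottle, either way round below 0.2 rad or angle between the x axis of bottle and the y axis of pad_bottle, either way round below 0.2 rad)); the robot touches nothing.
It fails at once if the weight, tin, bottle or brush is tipped over (more than 35 degrees) (angle between any of weight, tin, bottle, brush's own z axis and vertical above 0.61 rad).
It fails at once if the weight, tin, bottle or brush is dropped or thrown (faster than 0.5 m/s out of the fingers: a fall of over 13 mm) ((linear speed of weight above 0.5 m/s and contact force between weight and the fingers below 0.05 N) or (linear speed of tin above 0.5 m/s and contact force between tin and the fingers below 0.05 N) or (linear speed of bottle above 0.5 m/s and contact force between bottle and the fingers below 0.05 N) or (linear speed of brush above 0.5 m/s and contact force between brush and the fingers below 0.05 N)).
It fails at once if the flask is pushed aside (over 20 mm) or tipped (distance of flask from where it was at the start of the episode above 0.02 m or angle between flask's own z axis and vertical above 0.3 rad).
It fails at once if the beaker is pushed aside (over 20 mm) or tipped (distance of beaker from where it was at the start of the episode above 0.02 m or angle between beaker's own z axis and vertical above 0.3 rad).
It also fails if it takes over 115 s, if anything falls off the work surface, if the arm or the gripper's body presses on something with over 40 N, if the wrist force passes 120 N, or if a joint passes its speed limit or range.

ROBOT

A 6-joint arm with a two-finger parallel gripper is mounted at the origin on the work surface. World frame = base frame: x ahead of the robot, y to its left, z up, the work surface at z = 0. Lengths are in mm, angles in rad, forces in N, time in s.
With the tool pointing down it reaches from about 350 to 975 mm from the base axis. Payload 7.1 kg.
Tool frame: the origin (TCP) lies midway between the tips of the shut fingers; the grasp point (between the pads) lies 19 mm behind it (ctrl.grip_depth is the distance from the TCP to the grasp point, in mm); z points along the fingers, y is the line along which they close (so a half turn about z gives the same grasp; the last joint's range is limited). The gripper opens to 88 mm and grips with 3 to 60 N. Pads are 20 mm wide; open, the fingers measure 115 mm over their backs; the gripper's body (75 mm by 178 mm) begins 61 mm behind the grasp point.
Start: joints at [1.321, 0.423, 1.63, -0, 1.089, -0.019], TCP at [142.941, 608.418, 222.675] pointing down, gripper open.
Joint ranges: [-3, 3], [-0.9, 2.11], [0.09, 2.58], [-1.31, 4.45], [0.11, 2.69], [-2.54, 2.54]. Speed limits (rad/s): [2.39, 2.39, 3.01, 3.14, 3.14, 3.14].

INTERFACE

Orientations are given as a rotation vector (axis times angle).
In Python, from workcell import get_obs, vision, ctrl gives the robot as it stands.
- The arm moves only by the tool step_arm, never from a script. Its argument "plan" is a list of rows, each a list of 7 numbers: the opening, from -1 (shut) to 1 (fully open), then the shift along the tool's x, y, z as a fraction of full scale, then the turn, a rotation vector about the tool's x, y, z as a fraction of full scale. In form: [[fingers, dx, dy, dz, wx, wy, wz], ...]. A call has 1 to 20 rows; each row shifts and turns the commanded pose from where the row before left it, along the tool's axes as they then stand; what a row does not reach is not made up. Full scale, the value 1, is 50 mm for a shift and 0.12 rad for a turn. A row lasts 1/8 s, in which the tool goes at most 62.5 mm and 10.7 degrees, less where a joint would pass 70% of its speed; a pose out of reach is approached as far as the arm can. A call with a number of a shift or a turn outside -1 to 1 is refused whole. A call with a gripper value outside its range is refused whole. The fingers move at their own pace and stop on an object; the grip force is fixed at half the most. Time passes only in rows, so rows that do not move let the fingers close. It gives the time, the measured TCP pose, the force, the opening and the grip force at its end, in the units of the state.
- get_obs(): the state, without advancing time (a new reading comes with each control period).
- vision.get_image(name): name is "side" or "top"; returns a dict with "pixels" (384x512x3 uint8, red, green, blue), "depth" (384x512 float32, mm along the optical axis (not along the pixel's ray), 0 where there is no reading), "fx", "fy", "cx", "cy" (pixels), "k1" (the pictures are not rectified: a ray, as slopes to the right and down, at radius r is drawn at 1 + k1 r^2 times it, then the intrinsics apply), "T" (4x4, takes a point from camera to world coordinates). Camera axes: x right, y down, z forward; pixel columns grow to the right and rows downward; lengths in mm; the calibration is good to about 2 mm. A picture is of the moment at which its call begins.
- ctrl.close_job(): hands the job in; it is judged then, once.
The state is a dict: "t": time; "qpos": joint angles; "qvel": joint speeds; "joint_torque": joint torques, N m; "ee_pos": TCP position; "orientation": TCP orientation; "ft_force": force on the tool from outside, world axes, zero at the start; "moment": the same for the moment, N m; "width": finger opening in mm; "grasp_force": force on a finger pad.
Only numpy, scipy, OpenCV 4.12 (cv2) and the standard library are available. Lean on these libraries where they do the work, as an engineer would, in place of code of your own. Each camera call takes 0.05 s, during which the arm holds its last target. There are 200 camera calls.

## Working session

There is one attempt and no reset: what is moved stays moved. The work goes in short steps, Python scripts to look and compute and a tool call to move; the robot and the scene stay as the last step left them, time stands still between calls to the robot, and variables do not carry over. Pictures are saved under pics/ and viewed, at most 14 in all, crops included, and the job is handed in when it is done.

Besides the shell and the picture viewer there is one more tool, called after "Call:" as name(argument=value, ...), one argument or row to a line, values as JSON. step_arm: Moves the arm, as the interface text tells. Its arguments: {"type":"object","properties":{"plan":{"type":"array","items":{"type":"array","items":{"type":"number","minimum":-1,"maximum":1}}}},"required":["plan"]}

```bash
mkdir -p pics
cat > h.py <<'E'
import numpy as np,cv2
from workcell import get_obs,vision,ctrl
def ray(im,u,v):
    x=(u-im['cx'])/im['fx'];y=(v-im['cy'])/im['fy']
    a,b=x,y
    for _ in range(20):
        s=1+im['k1']*(a*a+b*b);a,b=x/s,y/s
    return np.array([a,b,1.])
def onz(im,u,v,z):
    T=np.array(im['T']);d=T[:3,:3]@ray(im,u,v);o=T[:3,3]
    return o+d*(z-o[2])/d[2]
def pt(im,u,v):
    T=np.array(im['T']);return T[:3,:3]@(ray(im,u,v)*im['depth'][int(v),int(u)])+T[:3,3]
def save(im,n,crop=None,s=1):
    p=im['pixels'][:,:,::-1]
    if crop: p=p[crop[1]:crop[3],crop[0]:crop[2]]
    cv2.imwrite('pics/'+n,cv2.resize(p,None,fx=s,fy=s,interpolation=cv2.INTER_CUBIC))
E
python3 - <<'E'
from h import *
import pickle
for n in('top','side'):
    im=vision.get_image(n);save(im,n+'0.png',s=1.5);pickle.dump(im,open(n+'0.pkl','wb'))
    print(n,im['fx'],im['k1'],np.round(im['T'],3).tolist())
o=get_obs();print(o['ee_pos'],o['orientation'],o['width'],o['t'])
E
```

```text
top 396.62560443528696 -0.09239426682911478 [[-0.015, -0.998, 0.057, 435.641], [-1.0, 0.016, 0.014, -20.69], [-0.015, -0.057, -0.998, 1256.88], [0.0, 0.0, 0.0, 1.0]]
side 421.81531303302216 -0.00788336754954973 [[0.906, -0.307, 0.292, 177.947], [-0.423, -0.684, 0.594, -729.17], [0.018, -0.661, -0.75, 958.625], [0.0, 0.0, 0.0, 1.0]]
[142.8354784  607.95320413 222.00981589] [-3.61677695e-01 -3.12056627e+00  2.07523182e-03] 87.91928284091323 0.1
```

View pics/top0.png

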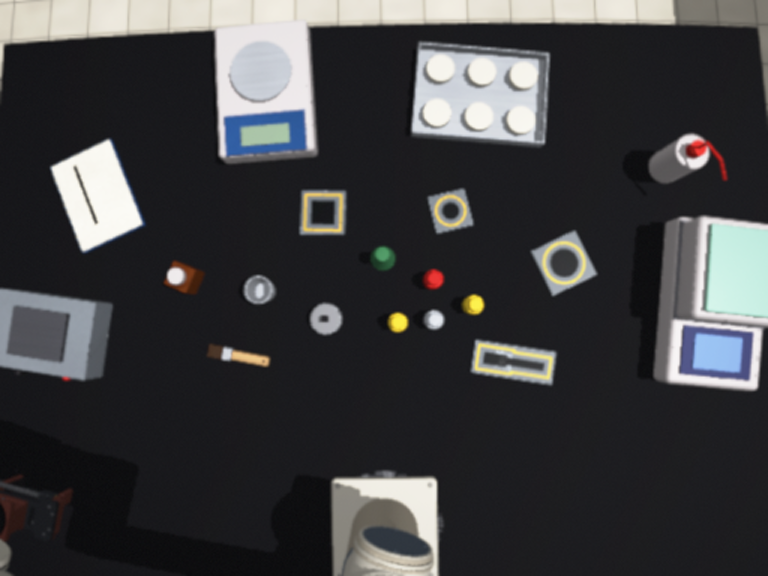

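View pics/side0.png

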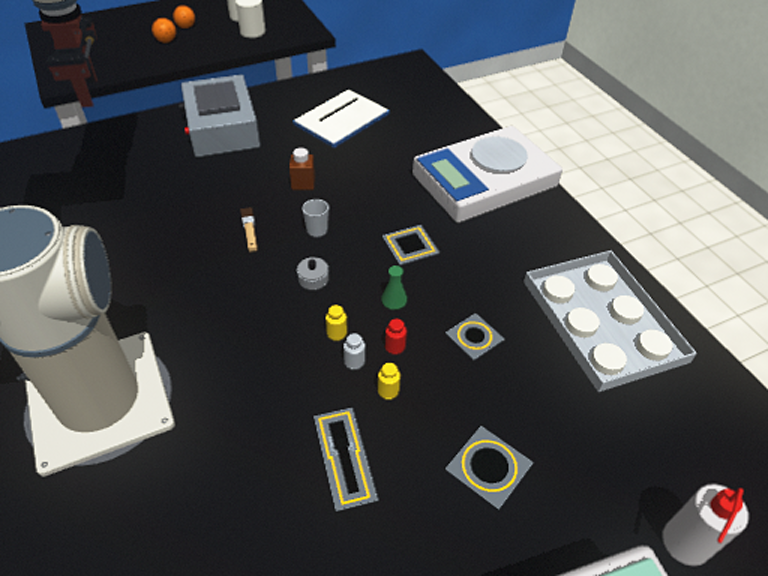

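Run:
```python
from h import *
import pickle
im=pickle.load(open('top0.pkl','rb'))
save(im,'c1.png',(100,120,300,260),4); save(im,'c2.png',(195,110,405,262),3.8)
```

```text
(no output)
```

View pics/c1.png

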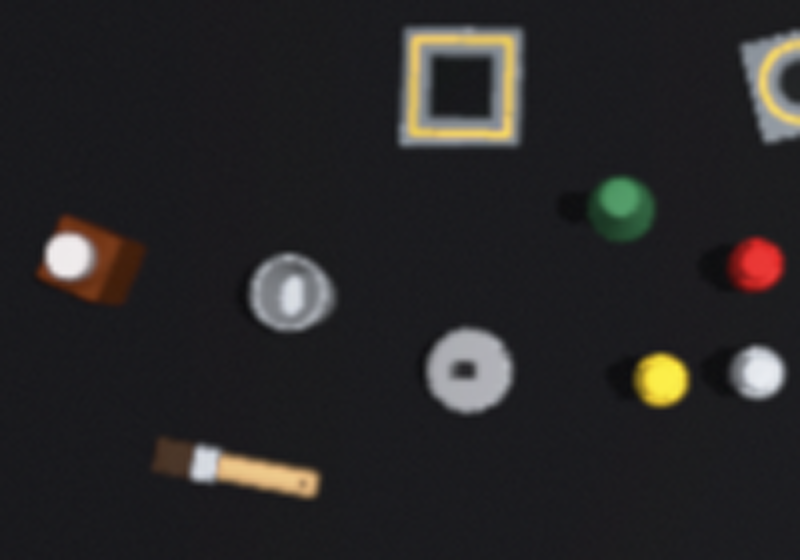

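View pics/c2.png

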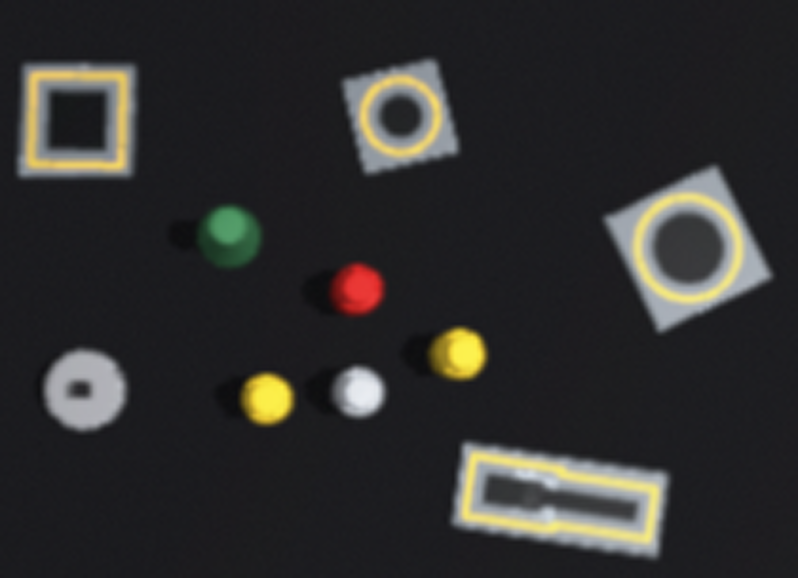

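```bash
cat > m.py <<'E'
from h import *
import pickle
t=pickle.load(open('top0.pkl','rb'));s=pickle.load(open('side0.pkl','rb'))
c1=lambda x,y,z:onz(t,100+(x+.5)/4-.5,120+(y+.5)/4-.5,z)[:2]
c2=lambda x,y,z:onz(t,195+(x+.5)/3.8-.5,110+(y+.5)/3.8-.5,z)[:2]
def rect(n,P):
    P=np.array(P,np.float32);print(n,'centre',P.mean(0).round(1),'edges',[(np.round(np.hypot(*(P[(i+1)%4]-P[i])),0),np.round(np.degrees(np.arctan2(*(P[(i+1)%4]-P[i])[::-1])),1)) for i in range(4)])
rect('pad_bottle',[c1(*p,4) for p in [(404,28),(523,28),(520,146),(399,145)]])
rect('pad_weight',[c2(*p,4) for p in [(342,79),(437,60),(459,152),(366,175)]]);print(c2(400,116,4))
rect('pad_tin',[c2(*p,4) for p in [(718,166),(772,275),(660,332),(603,218)]]);print(c2(688,247,4))
rect('pad_brush',[c2(*p,4) for p in [(464,443),(667,472),(658,556),(453,524)]])
print('tin',c1(469,370,32),'weight',c2(359,390,68),c1(758,372,68),'cap',c1(69,256,90))
a,b=c1(156,456,14),c1(318,484,14);print('brush',a,b,(a+b)/2,np.hypot(*(a-b)),np.degrees(np.arctan2(*(a-b)[::-1])))
rect('bottletop',[c1(*p,66) for p in [(62,214),(37,277),(98,303),(125,237)]])
# heights clouds
def cloud(im):
    v,u=np.mgrid[0:384,0:512];x=(u-im['cx'])/im['fx'];y=(v-im['cy'])/im['fy'];a,b=x,y
    for _ in range(20): k=1+im['k1']*(a*a+b*b);a,b=x/k,y/k
    T=np.array(im['T']);d=im['depth'];P=np.stack([a*d,b*d,d],-1)@T[:3,:3].T+T[:3,3];P[d==0]=np.nan;return P
for nm,im in(('top',t),('side',s)):
    P=cloud(im);C=im['pixels'].astype(float)
    for n,c,r,z0,z1 in(('weight',c2(359,390,60),30,58,75),('tin',c1(469,370,32),45,25,55),('cap',c1(69,256,90),40,78,100),('bottle',c1(80,256,66),60,20,100),('brush',(a+b)/2,80,8,25),('flask',c1(621,200,60),40,20,100),('beaker',c1(290,293,65),45,45,80)):
        m=(np.hypot(P[...,0]-c[0],P[...,1]-c[1])<r)&(P[...,2]>z0)&(P[...,2]<z1);Q=P[m]
        if len(Q)<4: print(nm,n,len(Q));continue
        R=cv2.minAreaRect(Q[:,:2].astype(np.float32));print(nm,n,len(Q),'med',np.median(Q,0).round(1),'rect',np.round(R[0],1),np.round(R[1],1),round(R[2],1),'zmax',Q[:,2].max().round(1))
E
python3 m.py
```

```text
pad_bottle centre [670.3 119. ] edges [(np.float32(96.0), np.float32(-91.2)), (np.float32(95.0), np.float32(178.0)), (np.float32(97.0), np.float32(88.4)), (np.float32(95.0), np.float32(-2.7))]
pad_weight centre [ 668.7 -153.3] edges [(np.float32(82.0), np.float32(-79.4)), (np.float32(80.0), np.float32(-168.2)), (np.float32(81.0), np.float32(103.1)), (np.float32(84.0), np.float32(12.7))]
[ 669.04737649 -152.42625582]
pad_tin centre [ 554.5 -392.4] edges [(np.float32(102.0), np.float32(-155.3)), (np.float32(107.0), np.float32(115.6)), (np.float32(106.0), np.float32(25.1)), (np.float32(108.0), np.float32(-66.7))]
[ 554.96416817 -391.99853258]
pad_brush centre [ 347.  -279.1] edges [(np.float32(171.0), np.float32(-99.1)), (np.float32(70.0), np.float32(172.4)), (np.float32(173.0), np.float32(80.1)), (np.float32(68.0), np.float32(-8.9))]
tin [443.62366602 111.85789394] weight [ 439.72434917 -108.50881152] [ 438.64168718 -108.54715868] cap [532.536854   406.34320049]
brush [379.0666584  363.20303468] [355.90414472 233.83408156] [367.48540156 298.51855812] 131.42613161960958 79.8491857745464
[... 686 characters left out ...]
 ] 13.3 zmax 89.3
top beaker 91 med [506.5 255.3  62.8] rect [504.6 245.6] [51.6 52.8] 61.7 zmax 68.9
side weight 79 med [ 437.3 -110.6   67.9] rect [ 437.7 -107.9] [24.6 24.5] 88.4 zmax 71.6
side tin 267 med [440.8 109.1  32.4] rect [443.2 112.9] [59.1 61.5] 23.1 zmax 53.8
side cap 67 med [531.3 403.3  89.7] rect [531.7 407.4] [33.7 31. ] 57.2 zmax 95.1
side bottle 339 med [527.4 394.2  63.7] rect [531.8 407.6] [55.2 52.2] 66.9 zmax 95.1
side brush 180 med [367.5 307.6  13.6] rect [369.8 301.3] [134.7  25.8] 81.1 zmax 19.7
side flask 233 med [565.1 -13.6  49.3] rect [566.5  -8.4] [33.3 36.8] 19.9 zmax 88.8
side beaker 182 med [504.3 250.4  57.1] rect [503.8 245.6] [57.7 53.9] 55.9 zmax 70.0
```

```bash
cat > go.py <<'E'
import sys;from h import *
from scipy.spatial.transform import Rotation as Ro
x,y,z,th=map(float,sys.argv[1:5]);o=get_obs();p=np.array(o['ee_pos']);R=Ro.from_rotvec(o['orientation']).as_matrix()
a=np.degrees(np.arctan2(R[1,1],R[0,1]));t=np.radians(th);d=np.array([x,y,z])-p
wz=-np.radians((th-a+180)%360-180)/.12
u=np.array([-np.sin(t)*d[0]+np.cos(t)*d[1],np.cos(t)*d[0]+np.sin(t)*d[1],-d[2]])/50
print('t',round(o['t'],2),'pos',p.round(1),'yaw',a.round(1),'tilt',R[:2,2].round(4),'| wz',wz.round(2),'shift(after turn)',u.round(3),'w',round(o['width'],1),'g',np.round(o['grasp_force'],1))
E
python3 go.py 532 407 150 67.5
```

```text
t 0.1 pos [142.8 608.  222. ] yaw 76.8 tilt [-0.0003 -0.0013] | wz 1.35 shift(after turn) [-8.729 -0.735  1.44 ] w 87.9 g 0.0
```

Call:
step_arm(
  plan=[
    [1,0,0,0,0,0,0.675],
    [1,0,0,0,0,0,0.675],
    [1,-0.4,0,0,0,0,0],
    [1,-0.75,-0.06,0,0,0,0],
    [1,-0.75,-0.06,0,0,0,0],
    [1,-0.75,-0.06,0,0,0,0],
    [1,-0.75,-0.06,0,0,0,0],
    [1,-0.75,-0.06,0,0,0,0],
    [1,-0.75,-0.06,0,0,0,0],
    [1,-0.75,-0.06,0,0,0,0],
    [1,-0.75,-0.06,0,0,0,0],
    [1,-0.75,-0.06,0,0,0,0],
    [1,-0.75,-0.06,0.3,0,0,0],
    [1,-0.5,-0.06,0.5,0,0,0],
    [1,-0.33,-0.01,0.64,0,0,0],
    [1,0,0,0,0,0,0],
    [1,0,0,0,0,0,0],
  ],
)

```text
t: 2.22
ee_pos: [533.6, 410.3, 151.5]
orientation: [0.612, 3.081, 0.001]
ft_force: [-0.7, 0.9, 0.4]
width: 88.0
grasp_force: 0.0
```

```bash
python3 go.py 532 407 22 67.5
```

```text
t 2.23 pos [533.6 410.3 151.5] yaw 67.5 tilt [0.0003 0.0003] | wz 0.0 shift(after turn) [ 0.004 -0.073  2.59 ] w 88.0 g 0.0
```

Call:
step_arm(
  plan=[
    [1,0,-0.07,0.2,0,0,0],
    [1,0,0,0.55,0,0,0],
    [1,0,0,0.6,0,0,0],
    [1,0,0,0.6,0,0,0],
    [1,0,0,0.45,0,0,0],
    [1,0,0,0.19,0,0,0],
    [1,0,0,0,0,0,0],
    [-1,0,0,0,0,0,0],
    [-1,0,0,0,0,0,0],
    [-1,0,0,0,0,0,0],
    [-1,0,0,0,0,0,0],
    [-1,0,0,0,0,0,0],
    [-1,0,0,0,0,0,0],
  ],
)

```text
t: 3.85
ee_pos: [532.5, 407.7, 21.8]
orientation: [0.613, 3.08, 0.002]
ft_force: [0.8, 1.8, 4.6]
width: 51.7
grasp_force: 29.9
```

```bash
python3 go.py 532 407 122 67.5
```

```text
t 3.85 pos [532.5 407.7  21.8] yaw 67.5 tilt [0.0011 0.001 ] | wz -0.0 shift(after turn) [ 0.005 -0.017 -2.005] w 51.7 g 29.9
```

Call:
step_arm(
  plan=[
    [-1,0,0,-0.2,0,0,0],
    [-1,0,0,-0.4,0,0,-0.4],
    [-1,0,0,-0.4,0,0,-0.65],
    [-1,0,0,-0.3,0,0,-0.8],
    [-1,0,0,-0.1,0,0,-0.8],
    [-1,0,0,0,0,0,-0.4],
    [-1,-0.15,-0.3,0,0,0,0],
    [-1,-0.3,-0.6,0,0,0,0],
    [-1,-0.35,-0.7,0,0,0,0],
    [-1,-0.35,-0.7,0,0,0,0],
    [-1,-0.35,-0.7,0,0,0,0],
    [-1,-0.35,-0.7,0,0,0,0],
    [-1,-0.35,-0.7,0,0,0,0],
    [-1,-0.35,-0.7,0,0,0,0],
    [-1,-0.25,-0.4,0,0,0,0],
    [-1,-0.1,-0.2,0,0,0,0],
    [-1,0,0,0,0,0,0],
    [-1,0,0,0,0,0,0],
  ],
)

```text
t: 6.1
ee_pos: [668.8, 119.4, 91.0]
orientation: [-0.041, -3.141, -0.0]
ft_force: [-0.1, 0.9, -1.6]
width: 52.0
grasp_force: 29.9
```

```bash
python3 go.py 670 119 26 88.5
python3 - <<'E'
from h import *
im=vision.get_image('side');save(im,'b1.png',(190,80,350,220),4)
E
```

```text
t 6.1 pos [668.8 119.4  91. ] yaw 88.5 tilt [-0.0006  0.0001] | wz 0.0 shift(after turn) [-0.025 -0.007  1.301] w 52.0 g 29.9
```

View pics/b1.png

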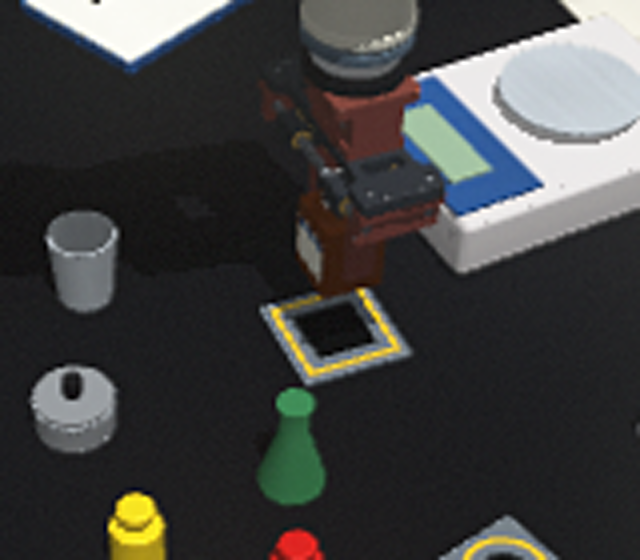

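The bottle hangs upright above its pad (bottle foot at crop (345,290), pad centre (335,330)). Next I lower it.

Call:
step_arm(
  plan=[
    [-1,-0.025,-0.007,0.2,0,0,0],
    [-1,0,0,0.4,0,0,0],
    [-1,0,0,0.35,0,0,0],
    [-1,0,0,0.2,0,0,0],
    [-1,0,0,0.1,0,0,0],
    [-1,0,0,0.05,0,0,0],
    [-1,0,0,0,0,0,0],
    [-1,0,0,0,0,0,0],
  ],
)

```text
t: 7.15
ee_pos: [671.0, 118.0, 26.8]
orientation: [0.042, 3.14, 0.0]
ft_force: [0.6, 0.7, -2.1]
width: 52.1
grasp_force: 29.9
```

Call:
step_arm(
  plan=[
    [-1,0.01,0.01,0.03,0,0,0],
    [-1,0,0,0,0,0,0],
    [-1,0,0,0,0,0,0],
  ],
)

```text
t: 7.52
ee_pos: [670.8, 118.4, 25.8]
orientation: [0.042, 3.14, 0.0]
ft_force: [-1.2, -1.4, 5.7]
width: 51.9
grasp_force: 29.9
```

Call:
step_arm(
  plan=[
    [1,0,0,0,0,0,0],
    [1,0,0,0,0,0,0],
    [1,0,0,0,0,0,0],
    [1,0,0,0,0,0,0],
    [1,0,0,-0.2,0,0,0],
    [1,0,0,-0.5,0,0,0],
    [1,0,0,-0.6,0,0,0],
    [1,0,0,-0.6,0,0,0],
    [1,0,0,-0.5,0,0,0],
    [1,0,0,-0.1,0,0,0.4],
    [1,0,0,0,0,0,0.8],
    [1,0,0,0,0,0,0.9],
    [1,0,0,0,0,0,0.9],
    [1,0,0,0,0,0,0.9],
    [1,0,0,0,0,0,0.9],
    [1,0,0,0,0,0,0.9],
    [1,0,0,0,0,0,0.5],
    [1,0,0,0,0,0,0.13],
    [1,0,0,0,0,0,0],
  ],
)

```text
t: 9.9
ee_pos: [670.2, 118.5, 150.1]
orientation: [1.202, 2.902, 0.0]
ft_force: [-0.1, -0.2, 0.7]
width: 87.7
grasp_force: 0.0
```

```bash
python3 go.py 438 -108 120 45
```

```text
t 9.9 pos [670.2 118.5 150.1] yaw 45.0 tilt [0.0004 0.0001] | wz -0.0 shift(after turn) [ 0.08  -6.487  0.602] w 87.7 g 0.0
```

Call:
step_arm(
  plan=[
    [1,0,-0.3,0,0,0,0],
    [1,0.01,-0.6,0,0,0,0],
    [1,0.01,-0.7,0,0,0,0],
    [1,0.01,-0.7,0,0,0,0],
    [1,0.01,-0.7,0,0,0,0],
    [1,0.01,-0.7,0,0,0,0],
    [1,0.01,-0.7,0,0,0,0],
    [1,0.01,-0.7,0,0,0,0],
    [1,0.01,-0.7,0.1,0,0,0],
    [1,0,-0.4,0.2,0,0,0],
    [1,0,-0.29,0.3,0,0,0],
    [1,0,0,0,0,0,0],
    [1,0,0,0,0,0,0],
  ],
)

```text
t: 11.52
ee_pos: [438.1, -107.8, 119.8]
orientation: [1.204, 2.901, 0.0]
ft_force: [-0.5, 0.3, -0.1]
width: 87.9
grasp_force: 0.0
```

```bash
python3 go.py 438 -108 9 45
python3 - <<'E'
from h import *
im=vision.get_image('side');save(im,'b2.png',(190,80,350,260),3.3)
E
```

```text
t 11.53 pos [ 438.1 -107.8  119.8] yaw 44.9 tilt [ 0.0005 -0.    ] | wz -0.01 shift(after turn) [-1.000e-03 -5.000e-03  2.217e+00] w 87.9 g 0.0
```

View pics/b2.png

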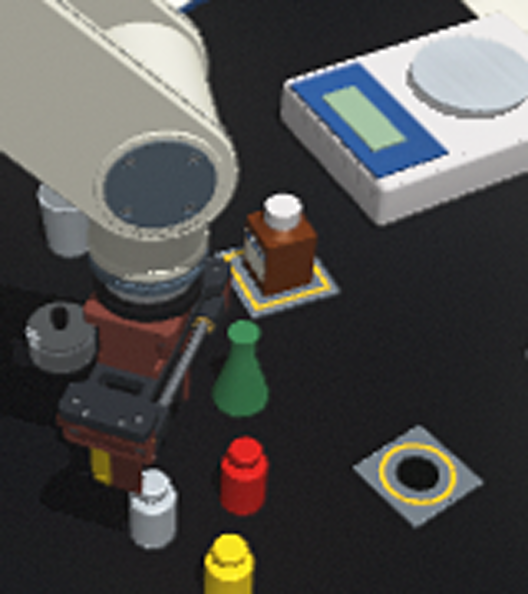

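The bottle stands square in its frame (crop (280,265)), the flask (242,375) has not moved, and the gripper is over the steel weight (153,510).

Call:
step_arm(
  plan=[
    [1,0,0,0.2,0,0,0],
    [1,0,0,0.5,0,0,0],
    [1,0,0,0.5,0,0,0],
    [1,0,0,0.5,0,0,0],
    [1,0,0,0.35,0,0,0],
    [1,0,0,0.15,0,0,0],
    [1,0,0,0,0,0,0],
    [-1,0,0,0,0,0,0],
    [-1,0,0,0,0,0,0],
    [-1,0,0,0,0,0,0],
    [-1,0,0,0,0,0,0],
    [-1,0,0,0,0,0,0],
    [-1,0,0,0,0,0,0],
    [-1,0,0,0,0,0,0],
  ],
)

```text
t: 13.32
ee_pos: [437.8, -107.9, 9.8]
orientation: [1.204, 2.902, 0.0]
ft_force: [0.3, 0.9, 2.4]
width: 37.9
grasp_force: 30.0
```

```bash
python3 go.py 669 -153 110 45
```

```text
t 13.32 pos [ 437.8 -107.9    9.8] yaw 44.9 tilt [ 0.0003 -0.    ] | wz -0.01 shift(after turn) [-3.908  2.632 -2.005] w 37.9 g 30.0
```

Call:
step_arm(
  plan=[
    [-1,0,0,-0.2,0,0,0],
    [-1,0,0,-0.5,0,0,0],
    [-1,0,0,-0.6,0,0,0],
    [-1,0,0,-0.5,0,0,0],
    [-1,-0.15,0.1,-0.2,0,0,0],
    [-1,-0.4,0.25,0,0,0,0],
    [-1,-0.6,0.4,0,0,0,0],
    [-1,-0.6,0.4,0,0,0,0],
    [-1,-0.6,0.4,0,0,0,0],
    [-1,-0.6,0.4,0,0,0,0],
    [-1,-0.5,0.35,0,0,0,0],
    [-1,-0.3,0.2,0,0,0,0],
    [-1,-0.15,0.13,0,0,0,0],
    [-1,0,0,0,0,0,0],
    [-1,0,0,0,0,0,0],
  ],
)

```text
t: 15.2
ee_pos: [667.4, -152.8, 109.2]
orientation: [-1.203, -2.9, 0.0]
ft_force: [-1.0, 0.7, -6.3]
width: 37.4
grasp_force: 30.0
```

```bash
python3 go.py 669 -153 14 45
```

```text
t 15.2 pos [ 667.4 -152.8  109.2] yaw 44.9 tilt [-0.0016  0.0004] | wz -0.01 shift(after turn) [-0.026  0.02   1.904] w 37.4 g 30.0
```

Call:
step_arm(
  plan=[
    [-1,-0.02,0.02,0.2,0,0,0],
    [-1,0,0,0.5,0,0,0],
    [-1,0,0,0.5,0,0,0],
    [-1,0,0,0.4,0,0,0],
    [-1,0,0,0.17,0,0,0],
    [-1,0,0,0.08,0,0,0],
    [-1,0,0,0.03,0,0,0],
    [-1,0,0,0.01,0,0,0],
    [-1,0,0,0,0,0,0],
    [-1,0,0,0,0,0,0],
  ],
)

```text
t: 16.45
ee_pos: [670.1, -153.1, 15.6]
orientation: [1.203, 2.901, 0.0]
ft_force: [0.3, 0.3, -5.6]
width: 37.5
grasp_force: 30.0
```

Call:
step_arm(
  plan=[
    [-1,0.01,0,0.03,0,0,0],
    [-1,0,0,0.02,0,0,0],
    [-1,0,0,0,0,0,0],
    [-1,0,0,0,0,0,0],
  ],
)

```text
t: 16.95
ee_pos: [669.7, -152.7, 13.8]
orientation: [1.203, 2.901, 0.0]
ft_force: [-3.8, 0.5, 5.4]
width: 37.8
grasp_force: 30.0
```

Call:
step_arm(
  plan=[
    [1,0,0,0,0,0,0],
    [1,0,0,0,0,0,0],
    [1,0,0,0,0,0,0],
    [1,0,0,0,0,0,0],
    [1,0,0,0,0,0,0],
    [1,0,0,-0.2,0,0,0],
    [1,0,0,-0.5,0,0,0],
    [1,0,0,-0.7,0,0,0],
    [1,0,0,-0.7,0,0,0],
    [1,0,0,-0.4,0,0,0],
    [1,0,0,-0.1,0,0,0],
    [1,0,0,0,0,0,0],
  ],
)

```text
t: 18.45
ee_pos: [669.1, -152.6, 142.1]
orientation: [-1.203, -2.901, 0.0]
ft_force: [0.3, -0.4, 0.1]
width: 87.6
grasp_force: 0.0
```

```bash
python3 go.py 443.5 112.5 100 45
```

```text
t 18.45 pos [ 669.1 -152.6  142.1] yaw 44.9 tilt [-0.0008  0.0002] | wz -0.01 shift(after turn) [6.939 0.558 0.842] w 87.6 g 0.0
```

Call:
step_arm(
  plan=[
    [1,0.3,0.02,0,0,0,0],
    [1,0.6,0.05,0,0,0,0],
    [1,0.7,0.06,0,0,0,0],
    [1,0.7,0.06,0,0,0,0],
    [1,0.7,0.06,0,0,0,0],
    [1,0.7,0.06,0,0,0,0],
    [1,0.7,0.06,0,0,0,0],
    [1,0.7,0.06,0,0,0,0],
    [1,0.7,0.06,0.04,0,0,0],
    [1,0.6,0.04,0.3,0,0,0],
    [1,0.4,0.02,0.3,0,0,0],
    [1,0.14,0.01,0.2,0,0,0],
    [1,0,0,0,0,0,0],
    [1,0,0,0,0,0,0],
  ],
)

```text
t: 20.2
ee_pos: [444.8, 112.5, 100.8]
orientation: [1.204, 2.901, 0.0]
ft_force: [-0.1, -0.1, 0.5]
width: 87.9
grasp_force: 0.0
```

```bash
python3 go.py 443.5 112.5 5 45
```

```text
t 20.2 pos [444.8 112.5 100.8] yaw 44.9 tilt [0.0005 0.    ] | wz -0.01 shift(after turn) [ 0.018 -0.017  1.917] w 87.9 g 0.0
```

Call:
step_arm(
  plan=[
    [1,0.015,-0.015,0.2,0,0,0],
    [1,0,0,0.5,0,0,0],
    [1,0,0,0.5,0,0,0],
    [1,0,0,0.4,0,0,0],
    [1,0,0,0.2,0,0,0],
    [1,0,0,0.1,0,0,0],
    [1,0,0,0,0,0,0],
    [-1,0,0,0,0,0,0],
    [-1,0,0,0,0,0,0],
    [-1,0,0,0,0,0,0],
    [-1,0,0,0,0,0,0],
    [-1,0,0,0,0,0,0],
    [-1,0,0,0,0,0,0],
  ],
)

```text
t: 21.82
ee_pos: [443.6, 112.9, 6.1]
orientation: [1.203, 2.901, 0.001]
ft_force: [0.2, 1.2, 6.2]
width: 61.4
grasp_force: 30.0
```

```bash
python3 go.py 555 -392 105 45
```

```text
t 21.82 pos [443.6 112.9   6.1] yaw 44.9 tilt [0.001  0.0003] | wz -0.01 shift(after turn) [-8.716 -5.564 -1.979] w 61.4 g 30.0
```

Call:
step_arm(
  plan=[
    [-1,0,0,-0.2,0,0,0],
    [-1,0,0,-0.5,0,0,0],
    [-1,0,0,-0.6,0,0,0],
    [-1,0,0,-0.5,0,0,0],
    [-1,-0.2,-0.13,-0.2,0,0,0],
    [-1,-0.4,-0.25,0,0,0,0],
    [-1,-0.6,-0.38,0,0,0,0],
    [-1,-0.6,-0.38,0,0,0,0],
    [-1,-0.6,-0.38,0,0,0,0],
    [-1,-0.6,-0.38,0,0,0,0],
    [-1,-0.6,-0.38,0,0,0,0],
    [-1,-0.6,-0.38,0,0,0,0],
    [-1,-0.6,-0.38,0,0,0,0],
    [-1,-0.6,-0.38,0,0,0,0],
    [-1,-0.6,-0.38,0,0,0,0],
    [-1,-0.6,-0.38,0,0,0,0],
    [-1,-0.6,-0.38,0,0,0,0],
    [-1,-0.6,-0.38,0,0,0,0],
    [-1,-0.5,-0.35,0,0,0,0],
    [-1,-0.3,-0.2,0,0,0,0],
  ],
)

```text
t: 24.32
ee_pos: [551.6, -387.2, 104.8]
orientation: [-1.205, -2.9, -0.0]
ft_force: [-0.6, 0.7, -1.5]
width: 61.6
grasp_force: 30.0
```

Call:
step_arm(
  plan=[
    [-1,-0.1,-0.08,0,0,0,0],
    [-1,0,0,0,0,0,0],
    [-1,0,0,0,0,0,0],
  ],
)

```text
t: 24.7
ee_pos: [553.1, -390.9, 105.6]
orientation: [-1.202, -2.902, -0.0]
ft_force: [-0.5, -0.7, -1.3]
width: 61.3
grasp_force: 30.0
```

```bash
python3 go.py 555 -392 11 45
python3 - <<'E'
from h import *
im=vision.get_image('side');save(im,'b3.png',(190,130,390,350),2.7)
E
```

```text
t 24.7 pos [ 553.1 -390.9  105.6] yaw 45.0 tilt [-0.0006  0.0006] | wz -0.0 shift(after turn) [-0.043  0.012  1.891] w 61.3 g 30.0
```

View pics/b3.png

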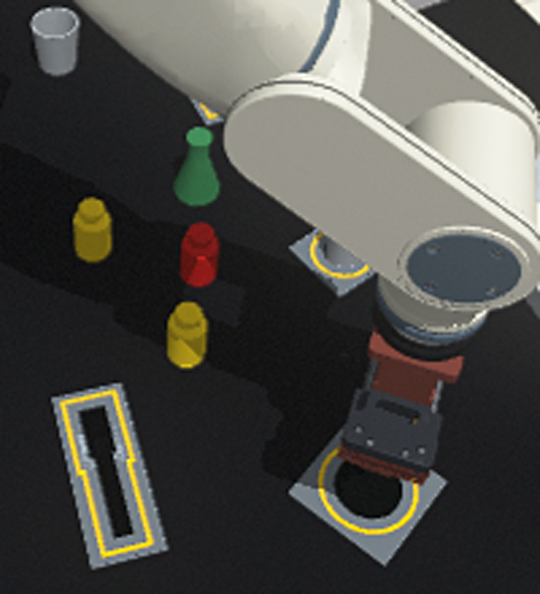

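The gripper is over the tin pad (370,490), with the tin hidden behind the fingers. The weight stands on its own pad (345,250).

Call:
step_arm(
  plan=[
    [-1,-0.04,0.01,0.2,0,0,0],
    [-1,0,0,0.5,0,0,0],
    [-1,0,0,0.5,0,0,0],
    [-1,0,0,0.4,0,0,0],
    [-1,0,0,0.15,0,0,0],
    [-1,0,0,0.08,0,0,0],
    [-1,0,0,0.03,0,0,0],
    [-1,0,0,0.01,0,0,0],
    [-1,0,0,0,0,0,0],
    [-1,0,0,0,0,0,0],
  ],
)

```text
t: 26.0
ee_pos: [555.2, -393.1, 12.6]
orientation: [1.203, 2.901, -0.0]
ft_force: [0.8, -0.3, -1.2]
width: 61.4
grasp_force: 30.0
```

Call:
step_arm(
  plan=[
    [-1,0.01,0,0.03,0,0,0],
    [-1,0,0,0.02,0,0,0],
    [-1,0,0,0,0,0,0],
    [-1,0,0,0,0,0,0],
  ],
)

```text
t: 26.5
ee_pos: [554.6, -392.6, 10.1]
orientation: [-1.204, -2.902, -0.0]
ft_force: [-2.5, 1.2, 5.1]
width: 61.4
grasp_force: 30.0
```

Call:
step_arm(
  plan=[
    [1,0,0,0,0,0,0],
    [1,0,0,0,0,0,0],
    [1,0,0,0,0,0,0],
    [1,0,0,0,0,0,0],
    [1,0,0,-0.2,0,0,0],
    [1,0,0,-0.5,0,0,0],
    [1,0,0,-0.6,0,0,0],
    [1,0,0,-0.6,0,0,0.4],
    [1,0,0,-0.4,0,0,0.8],
    [1,0,0,-0.1,0,0,0.9],
    [1,0,0,0,0,0,0.9],
    [1,0,0,0,0,0,0.9],
    [1,0,0,0,0,0,0.9],
    [1,0,0,0,0,0,0.9],
    [1,0,0,0,0,0,0.9],
    [1,0,0,0,0,0,0.9],
    [1,0,0,0,0,0,0.5],
    [1,0,0,0,0,0,0],
    [1,0,0,0,0,0,0],
  ],
)

```text
t: 28.88
ee_pos: [554.7, -392.7, 130.1]
orientation: [2.406, 2.019, 0.0]
ft_force: [0.6, 0.8, 0.0]
width: 87.7
grasp_force: 0.0
```

```bash
python3 go.py 366 295 80 -10
```

```text
t 28.88 pos [ 554.7 -392.7  130.1] yaw -10.0 tilt [ 0.0003 -0.0002] | wz 0.0 shift(after turn) [12.889 -6.106  1.001] w 87.7 g 0.0
```

Call:
step_arm(
  plan=[
    [0.4,0.2,-0.1,0,0,0,0],
    [0.4,0.4,-0.19,0,0,0,0],
    [0.4,0.6,-0.28,0,0,0,0],
    [0.4,0.6,-0.28,0,0,0,0],
    [0.4,0.6,-0.28,0,0,0,0],
    [0.4,0.6,-0.28,0,0,0,0],
    [0.4,0.6,-0.28,0,0,0,0],
    [0.4,0.6,-0.28,0,0,0,0],
    [0.4,0.6,-0.28,0,0,0,0],
    [0.4,0.6,-0.28,0,0,0,0],
    [0.4,0.6,-0.28,0,0,0,0],
    [0.4,0.6,-0.28,0,0,0,0],
    [0.4,0.6,-0.28,0,0,0,0],
    [0.4,0.6,-0.28,0,0,0,0],
    [0.4,0.6,-0.28,0,0,0,0],
    [0.4,0.6,-0.28,0,0,0,0],
    [0.4,0.6,-0.28,0,0,0,0],
    [0.4,0.6,-0.28,0,0,0,0],
    [0.4,0.6,-0.28,0,0,0,0],
    [0.4,0.4,-0.2,0,0,0,0],
  ],
)

```text
t: 31.38
ee_pos: [393.0, 205.9, 129.9]
orientation: [-2.406, -2.02, -0.0]
ft_force: [-0.2, 0.2, -0.4]
width: 61.3
grasp_force: 0.0
```

Call:
step_arm(
  plan=[
    [0.4,0.2,-0.1,0,0,0,0],
    [0.4,0,0,0,0,0,0],
  ],
)

```text
t: 31.62
ee_pos: [390.5, 215.6, 129.7]
orientation: [2.406, 2.02, 0.0]
ft_force: [-0.0, -0.7, -1.0]
width: 61.2
grasp_force: 0.0
```

```bash
python3 go.py 366 295 60 -10
```

```text
t 31.62 pos [390.5 215.6 129.7] yaw -10.0 tilt [ 0.0001 -0.    ] | wz 0.0 shift(after turn) [ 1.478 -0.758  1.395] w 61.2 g 0.0
```

Call:
step_arm(
  plan=[
    [0.4,0.25,-0.13,0.1,0,0,0],
    [0.4,0.45,-0.23,0.3,0,0,0],
    [0.4,0.45,-0.23,0.4,0,0,0],
    [0.4,0.25,-0.13,0.4,0,0,0],
    [0.4,0.08,-0.04,0.2,0,0,0],
    [0.4,0,0,0,0,0,0],
    [0.4,0,0,0,0,0,0],
  ],
)

```text
t: 32.5
ee_pos: [366.7, 294.5, 60.0]
orientation: [2.408, 2.017, 0.0]
ft_force: [1.0, 0.4, 0.2]
width: 61.6
grasp_force: 0.0
```

```bash
python3 go.py 366 295 3 -10
python3 - <<'E'
from h import *
im=vision.get_image('side');save(im,'b4.png',(110,90,270,220),4)
E
```

```text
t 32.5 pos [366.7 294.5  60. ] yaw -10.1 tilt [0.0003 0.0002] | wz -0.01 shift(after turn) [ 0.006 -0.016  1.141] w 61.6 g 0.0
```

View pics/b4.png

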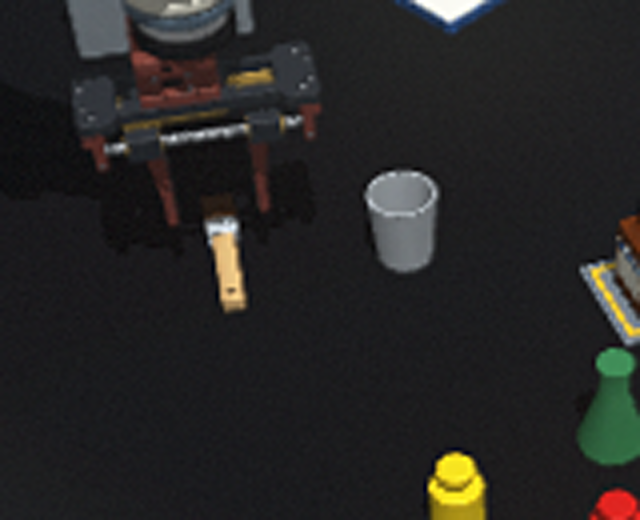

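The fingers (170,215) and (262,205) straddle the brush handle (228,250).

Call:
step_arm(
  plan=[
    [0.4,0,-0.01,0.2,0,0,0],
    [0.4,0,0,0.4,0,0,0],
    [0.4,0,0,0.3,0,0,0],
    [0.4,0,0,0.15,0,0,0],
    [0.4,0,0,0.08,0,0,0],
    [0.4,0,0,0,0,0,0],
    [-1,0,0,0,0,0,0],
    [-1,0,0,0,0,0,0],
    [-1,0,0,0,0,0,0],
    [-1,0,0,0,0,0,0],
    [-1,0,0,0,0,0,0],
    [-1,0,0,0,0,0,0],
  ],
)

```text
t: 34.05
ee_pos: [366.0, 295.0, 3.3]
orientation: [2.408, 2.018, 0.0]
ft_force: [-0.0, -0.1, 1.7]
width: 17.3
grasp_force: 29.9
```

```bash
python3 go.py 346.2 -284 100 -9.5
```

```text
t 34.05 pos [366.  295.    3.3] yaw -10.1 tilt [0.0001 0.0001] | wz -0.08 shift(after turn) [-11.486   1.521  -1.935] w 17.3 g 29.9
```

Call:
step_arm(
  plan=[
    [-1,0,0,-0.2,0,0,0],
    [-1,0,0,-0.4,0,0,0],
    [-1,0,0,-0.6,0,0,0],
    [-1,0,0,-0.6,0,0,0],
    [-1,0,0,-0.3,0,0,-0.04],
    [-1,-0.22,0.09,-0.1,0,0,-0.04],
    [-1,-0.4,0.15,0,0,0,0],
    [-1,-0.5,0.2,0,0,0,0],
    [-1,-0.5,0.2,0,0,0,0],
    [-1,-0.5,0.2,0,0,0,0],
    [-1,-0.5,0.2,0,0,0,0],
    [-1,-0.5,0.2,0,0,0,0],
    [-1,-0.5,0.2,0,0,0,0],
    [-1,-0.5,0.2,0,0,0,0],
    [-1,-0.5,0.2,0,0,0,0],
    [-1,-0.5,0.2,0,0,0,0],
    [-1,-0.5,0.1,0,0,0,0],
    [-1,-0.5,0,0,0,0,0],
    [-1,-0.5,-0.05,0,0,0,0],
  ],
)

```text
t: 36.42
ee_pos: [413.0, -50.0, 112.3]
orientation: [-2.397, -2.029, 0.002]
ft_force: [-0.2, 0.6, -0.7]
width: 17.9
grasp_force: 29.9
```

```bash
python3 go.py 346.2 -284 60 -9.5
```

```text
t 36.42 pos [413.  -50.  112.3] yaw -9.5 tilt [-0.0019  0.0002] | wz -0.0 shift(after turn) [-4.836 -0.546  1.046] w 17.9 g 29.9
```

Call:
step_arm(
  plan=[
    [-1,-0.5,-0.06,0,0,0,0],
    [-1,-0.5,-0.06,0,0,0,0],
    [-1,-0.5,-0.06,0,0,0,0],
    [-1,-0.5,-0.06,0,0,0,0],
    [-1,-0.5,-0.06,0,0,0,0],
    [-1,-0.5,-0.06,0,0,0,0],
    [-1,-0.5,-0.06,0,0,0,0],
    [-1,-0.5,-0.06,0.1,0,0,0],
    [-1,-0.3,-0.04,0.3,0,0,0],
    [-1,-0.1,-0.01,0.3,0,0,0],
    [-1,0,0,0.2,0,0,0],
    [-1,0,0,0,0,0,0],
    [-1,0,0,0,0,0,0],
  ],
)

```text
t: 38.05
ee_pos: [351.9, -260.9, 68.2]
orientation: [-2.397, -2.031, 0.0]
ft_force: [0.2, -0.2, 0.3]
width: 18.0
grasp_force: 29.9
```

```bash
python3 go.py 346.2 -284 8 -9.5
python3 - <<'E'
from h import *
im=vision.get_image('side');save(im,'b5.png',(170,190,370,350),3.5)
E
```

```text
t 38.05 pos [ 351.9 -260.9   68.2] yaw -9.5 tilt [-0.0002  0.0002] | wz 0.01 shift(after turn) [-0.474 -0.037  1.204] w 18.0 g 29.9
```

View pics/b5.png

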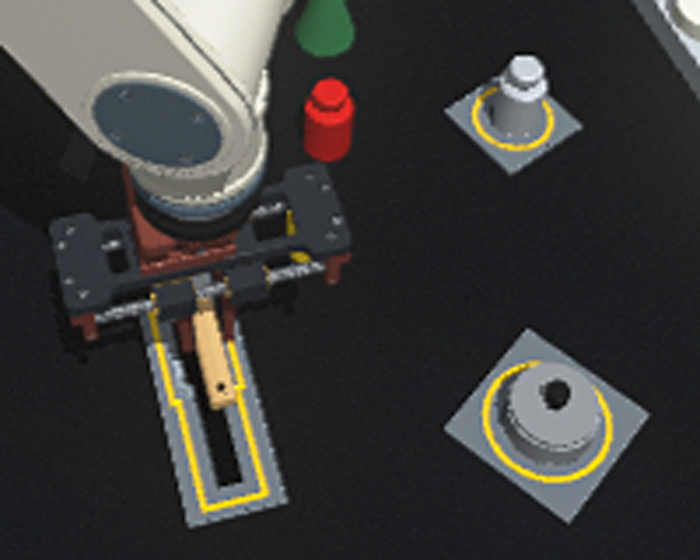

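The tin (550,405) and weight (518,100) are on their pads. The brush is held level along its silhouette, handle end at (222,395), still about 24 mm short.

Call:
step_arm(
  plan=[
    [-1,-0.25,-0.02,0.1,0,0,0],
    [-1,-0.22,-0.02,0.3,0,0,0],
    [-1,0,0,0.4,0,0,0],
    [-1,0,0,0.2,0,0,0],
    [-1,0,0,0.1,0,0,0],
    [-1,0,0,0.05,0,0,0],
    [-1,0,0,0,0,0,0],
    [-1,0,0,0,0,0,0],
  ],
)

```text
t: 39.1
ee_pos: [346.1, -284.4, 11.1]
orientation: [2.397, 2.029, 0.0]
ft_force: [-0.0, 0.1, -0.5]
width: 17.7
grasp_force: 29.9
```

```bash
python3 go.py 346.2 -284 7.3 -9.5
```

```text
t 39.1 pos [ 346.1 -284.4   11.1] yaw -9.5 tilt [ 0.0006 -0.0005] | wz -0.0 shift(after turn) [0.008 0.    0.075] w 17.7 g 29.9
```

Call:
step_arm(
  plan=[
    [-1,0,0,0.04,0,0,0],
    [-1,0,0,0.03,0,0,0],
    [-1,0,0,0.01,0,0,0],
    [-1,0,0,0,0,0,0],
    [-1,0,0,0,0,0,0],
  ],
)

```text
t: 39.72
ee_pos: [346.0, -284.3, 7.2]
orientation: [2.398, 2.029, 0.0]
ft_force: [-2.2, 1.1, 9.6]
width: 17.3
grasp_force: 29.9
```

Call:
step_arm(
  plan=[
    [0.3,0,0,0,0,0,0],
    [0.3,0,0,0,0,0,0],
    [0.3,0,0,0,0,0,0],
    [0.3,0,0,0,0,0,0],
    [0.3,0,0,-0.2,0,0,0],
    [0.3,0,0,-0.5,0,0,0],
    [0.3,0,0,-0.6,0,0,0],
    [0.3,0,0,-0.6,0,0,0],
    [0.3,0,0,-0.6,0,0,0],
    [0.3,0.3,0.1,-0.6,0,0,0],
    [0.3,0.5,0.1,-0.3,0,0,0],
    [0.3,0.5,0.1,0,0,0,0],
    [0.3,0.5,0.1,0,0,0,0],
    [0.3,0.5,0.1,0,0,0,0],
    [0.3,0.5,0.1,0,0,0,0],
    [0.3,0.5,0,0,0,0,0],
    [0.3,0.5,0,0,0,0,0],
    [0.3,0.3,0,0,0,0,0],
    [0.3,0,0,0,0,0,0],
    [0.3,0,0,0,0,0,0],
  ],
)

```text
t: 42.22
ee_pos: [409.3, -87.4, 176.8]
orientation: [2.398, 2.03, -0.0]
ft_force: [0.5, 0.6, -0.1]
width: 57.0
grasp_force: 0.0
```

Run:
```python
from h import *
import pickle
im=vision.get_image('top');save(im,'c3.png',(195,110,405,262),3.8);pickle.dump(im,open('top1.pkl','wb'))
im=vision.get_image('side');save(im,'s3.png',(190,120,390,350),2.6)
```

View pics/c3.png

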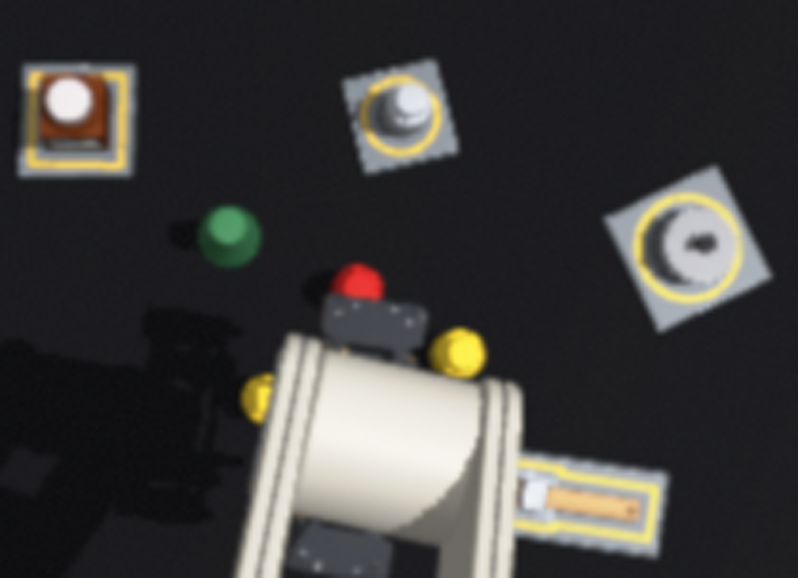

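View pics/s3.png

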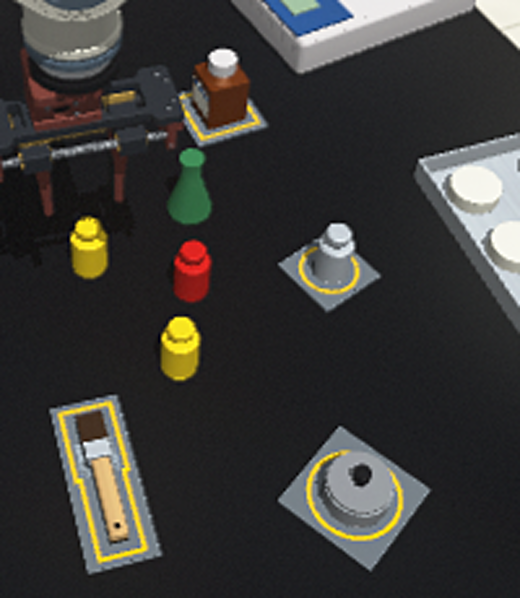

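All four things lie inside their frames: bottle (73,110), weight (405,110), tin (702,245) and brush (580,500) in the top crop. One numeric check before I hand in.

```bash
cat > chk.py <<'E'
import io,contextlib
with contextlib.redirect_stdout(io.StringIO()): from m import *
im=pickle.load(open('top1.pkl','rb'));P=cloud(im)
for n,c,r,z0,z1 in(('bottle',(670,119),45,60,100),('weight',(669,-153),35,64,80),('tin',(555,-392),45,28,42)):
    Q=P[(np.hypot(P[...,0]-c[0],P[...,1]-c[1])<r)&(P[...,2]>z0)&(P[...,2]<z1)]
    R=cv2.minAreaRect(Q[:,:2].astype(np.float32));print(n,np.round(R[0],1),np.round(R[1],1),round(R[2],1),'target',c)
e=c2(640,510,18);print('brush centre from handle end',e+65*np.array([np.cos(np.radians(80.5)),np.sin(np.radians(80.5))]),'target 347 -279')
E
python3 chk.py
```

```text
bottle [670.7 116.9] [52.2 53.1] 88.1 target (670, 119)
weight [ 670.1 -154.6] [23.9 26.2] 45.7 target (669, -153)
tin [ 553.6 -393.5] [62.  61.5] 45.4 target (555, -392)
brush centre from handle end [ 348.27541257 -277.36274838] target 347 -279
```

All within about 2–3 mm of target, so I'm handing in.

```bash
python3 -c "
from workcell import ctrl
print(ctrl.close_job())"
```

```text
the job is handed in; nothing more can be done
None
```

The job is handed in at about 42 s: weight, tin, bottle and brush rest on their own pads, each within about 3 mm of centre by the final camera check, and the flask and beaker were not touched (the beaker was out of view in the last pictures); no verdict came back.

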